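Line up cable glands by size on the kitting rail

TASK

Stand the four brass cable glands upright on the four white marks of the rail, one centred on each mark, in order of size: the smallest next to the red end stop, the largest at the other end. Do not knock any gland over, and leave the green and yellow terminal block where it stands.

Things in the scene. Friction and masses are not known exactly. Their poses are not given: they have to be found in the camera images.
- gland_s_mid (a point): The smallest of four brass cable glands, standing on its thread: a round brass nut 24 mm across at its widest, 46 mm tall, a slightly narrower thread below, black rubber disc on the tapered top. Point: on its axis half-way up, 23 mm above what it stands on; the round nut is 24 mm wide here. z is its axis, up when upright. Grip it here from above at any yaw.
- gland_m_mid (a point): The second smallest of four brass cable glands, standing on its thread: a round brass nut 32 mm across at its widest, 54 mm tall, a slightly narrower thread below, black rubber disc on the tapered top. Point: on its axis half-way up, 27 mm above what it stands on; the round nut is 32 mm wide here. z is its axis, up when upright. Grip it here from above at any yaw.
- gland_l_mid (a point): The second largest of four brass cable glands, standing on its thread: a round brass nut 41 mm across at its widest, 63 mm tall, a slightly narrower thread below, black rubber disc on the tapered top. Point: on its axis half-way up, 31.5 mm above what it stands on; the round nut is 41 mm wide here. z is its axis, up when upright. Grip it here from above at any yaw.
- gland_xl_mid (a point): The largest of four brass cable glands, standing on its thread: a round brass nut 50 mm across at its widest, 72 mm tall, a slightly narrower thread below, black rubber disc on the tapered top. Point: on its axis half-way up, 36 mm above what it stands on; the round nut is 50 mm wide here. z is its axis, up when upright. Grip it here from above at any yaw.
- mark1: Flat round white mark, 60 mm across with a thin dark ring, on the dark rail (70 mm wide, 420 mm long, top 12 mm above the table): the leftmost seen from the robot (+y end) of four marks 80 mm apart. Origin: its centre, on the rail top. y runs along the rail (to the robot's left), x across it. All four look alike; nothing sticks up.
- mark2: Flat round white mark, 60 mm across with a thin dark ring, on the dark rail (70 mm wide, 420 mm long, top 12 mm above the table): the second from the left of four marks 80 mm apart. Origin: its centre, on the rail top. y runs along the rail (to the robot's left), x across it. All four look alike; nothing sticks up.
- mark3: Flat round white mark, 60 mm across with a thin dark ring, on the dark rail (70 mm wide, 420 mm long, top 12 mm above the table): the third from the left (second from the right) of four marks 80 mm apart. Origin: its centre, on the rail top. y runs along the rail (to the robot's left), x across it. All four look alike; nothing sticks up.
- mark4: Flat round white mark, 60 mm across with a thin dark ring, on the dark rail (70 mm wide, 420 mm long, top 12 mm above the table): the rightmost seen from the robot (-y end) of four marks 80 mm apart. Origin: its centre, on the rail top. y runs along the rail (to the robot's left), x across it. All four look alike; nothing sticks up.
- stop_red: Red end stop fixed across one end of the rail, 50 x 12 mm and 26 mm high, 67 mm from the nearest mark's centre; it may be at either end (a black one like it is at the other). Origin: centre of its underside, on the rail top. It tells which end the row begins at.
- terminal_mid (a point): Green and yellow terminal block standing on the table between the glands, 46 x 16 mm and 40 mm tall; to be left where it is. Point: its centre, 20 mm above the table.
There are look-alikes about, which are no part of the job. Leave any purple look-alike of the part that bears gland_xl_mid alone.

How it is judged:
At the end, for the whole second after the job is handed in: Counted from the red end stop, the glands stand on the marks from smallest to largest, each axis within 14 mm of its mark's centre, upright within 0.1 rad, standing on the rail (no more than 6 mm high), released and at rest (((horizontal distance between stop_red and mark1 below 0.1 m and horizontal distance between gland_s_mid and mark1 below 0.014 m and horizontal distance between gland_m_mid and mark2 below 0.014 m and horizontal distance between gland_l_mid and mark3 below 0.014 m and horizontal distance between gland_xl_mid and mark4 below 0.014 m) or (horizontal distance between stop_red and mark4 below 0.1 m and horizontal distance between gland_s_mid and mark4 below 0.014 m and horizontal distance between gland_m_mid and mark3 below 0.014 m and horizontal distance between gland_l_mid and mark2 below 0.014 m and horizontal distance between gland_xl_mid and mark1 below 0.014 m)) and angle between each of gland_s_mid, gland_m_mid, gland_l_mid, gland_xl_mid's own z axis and vertical below 0.1 rad and height (world z) of gland_s_mid below 0.041 m and linear speed of each of gland_s, gland_m, gland_l, gland_xl below 0.02 m/s and height (world z) of gland_m_mid below 0.045 m and height (world z) of gland_l_mid below 0.0495 m and height (world z) of gland_xl_mid below 0.054 m); the robot touches nothing.
It fails at once if a gland is knocked over (tilted more than 0.9 rad) (angle between any of gland_s_mid, gland_m_mid, gland_l_mid, gland_xl_mid's own z axis and vertical above 0.9 rad).
It fails at once if the terminal block is moved more than 20 mm (distance of terminal_mid from where it was at the start of the episode above 0.02 m).
It also fails if it takes over 96 s, if anything falls off the work surface, if the arm or the gripper's body presses on something with over 40 N, if the wrist force passes 120 N, or if a joint passes its speed limit or range.

ROBOT

A 6-joint arm with a two-finger parallel gripper is mounted at the origin on the work surface. World frame = base frame: x ahead of the robot, y to its left, z up, the work surface at z = 0. Lengths are in m, angles in rad, forces in N, time in s.
With the tool pointing down it reaches from about 0.325 to 0.85 m from the base axis. Payload 15.5 kg.
Tool frame: the origin (TCP) lies midway between the tips of the shut fingers; the grasp point (between the pads) lies 19 mm behind it; z points along the fingers, y is the direction in which the jaws open and shut (so a half turn about z gives the same grasp; the last joint's range is limited). The gripper opens to 91 mm and grips with 3 to 60 N. Pads are 32 mm wide; open, the fingers measure 118 mm over their backs; the gripper's body (76 mm by 178 mm) begins 60 mm behind the grasp point.
Start: joints at [1.204, 0.494, 1.345, -0, 1.302, -0.096], TCP at [0.168, 0.602, 0.192] pointing down, gripper open.
Joint ranges: [-2.91, 2.91], [-0.82, 2.16], [0.22, 2.67], [-1.22, 4.37], [0.12, 2.79], [-3.08, 3.08]. Speed limits (rad/s): [1.89, 1.89, 2.57, 3.01, 3.01, 3.01].

INTERFACE

Orientations are given as a unit quaternion [x, y, z, w].
In Python, from station import ctrl gives the robot as it stands.
- The arm moves only by the tool play_rows, never from a script. Its argument "plan" is a list of rows, each a list of 3 entries, a list of its own where there are three numbers: the shift along the tool's x, y, z in cm, then the turn, a rotation vector about the tool's x, y, z in degrees, then the gripper's target within -1 to 1 (shut at 1, half-way at 0, fully open at -1). A call has 1 to 12 rows; each row is the pose to reach, as a shift and turn from the pose commanded when the call began, along the tool's axes at that moment; what a row does not reach only later rows make up. A row lasts 1/8 s, in which the tool goes at most 62.5 mm and 10.7 degrees, less where a joint would pass 70% of its speed; a pose out of reach is approached as far as the arm can. A call with a gripper value outside its range is refused whole. The fingers move at their own pace and stop on an object; the grip force is fixed at half the most. Time passes only in rows, so rows that repeat a pose let the fingers close. It gives the time, the measured TCP pose, the force and the opening at its end, in the units of the state.
- ctrl.observe(): the state, without advancing time (a new reading comes with each control period).
- ctrl.capture(name): name is "side" or "top"; returns (picture, depth): 420x560x3 uint8, red, green, blue; 420x560 float32, m along the optical axis (not along the pixel's ray), 0 where there is no reading.
- ctrl.camera_params(name): a dict with "mtx" (3x3 intrinsics, pixels), "k1" (the pictures are not rectified: a ray, as slopes to the right and down, at radius r is drawn at 1 + k1 r^2 times it, then the intrinsics apply), "R" (3x3) and "t" (3): a world point X has camera coordinates R X + t. Camera axes: x right, y down, z forward; pixel columns grow to the right and rows downward; lengths in m; the calibration is good to about 2 mm. A picture is of the moment at which its call begins. camera_params takes no time and is no camera call.
- ctrl.close_job(): hands the job in, once; it reports no verdict.
Trained networks look in the newest picture that a camera, given by its name, has taken for a name from the list of things; names that differ only in an ending like _2 or _b are one class to them, and where a whole thing is asked for, a point or a joint stands for the part that bears it (a point fixed in the world has none). Each returns a list of dicts, best first, with "conf" (0 to 1); they miss things now and then, are a little off and sometimes report something else, mostly with a low value. They report only what shows in the picture. A call takes as long as a camera call. They do not tell look-alikes from the thing itself.
- ctrl.look_for(camera, label): "at" ([column, row] in pixels, amid what is visible of it).
- ctrl.place_of(camera, label): "at" ([column, row] in pixels: a listed point, or the origin of a listed thing).
The state is a dict: "t": time; "joints": joint angles; "joint_vel": joint speeds; "joint_torque": joint torques, N m; "position": TCP position; "tcp_rot": TCP orientation; "wrist_force": force on the tool from outside, world axes, zero at the start; "torque": the same for the moment, N m; "grip_width": finger opening in m.
Only numpy, scipy, OpenCV 4.12 (cv2) and the standard library are available. Lean on these libraries where they do the work, as an engineer would, in place of code of your own. Each camera call takes 0.05 s, during which the arm holds its last target. There are 200 camera calls.

## Working session

There is one attempt and no reset: what is moved stays moved. The work goes in short steps, Python scripts to look and compute and a tool call to move; the robot and the scene stay as the last step left them, time stands still between calls to the robot, and variables do not carry over. Pictures are saved under pics/ and viewed, about 12 in all and at most 16, crops included, and the job is handed in when it is done.

Besides the shell and the picture viewer there is one more tool, called after ">>>" by a JSON object that holds its "api" and its "payload", one argument or row to a line. play_rows: Moves the arm, as the interface text tells. Its arguments: {"type":"object","properties":{"plan":{"type":"array"}},"required":["plan"]}

```bash
mkdir -p pics; cat > h.py <<'E'
import numpy as np, cv2
from station import ctrl
def snap(cam,name):
    im,d=ctrl.capture(cam); cv2.imwrite(f'pics/{name}.png',im[:,:,::-1]); return im,d
def ray(cam,uv):
    p=ctrl.camera_params(cam);K=np.array(p['mtx'],float);R=np.array(p['R']);t=np.array(p['t'])
    n=cv2.undistortPoints(np.array([[uv]],float),K,np.array([p['k1'],0,0,0,0.]))[0,0]
    return -R.T@t, R.T@np.array([n[0],n[1],1.])
def atz(cam,uv,z):
    c,r=ray(cam,uv); return c+r*(z-c[2])/r[2]
def proj(cam,X):
    p=ctrl.camera_params(cam);K=np.array(p['mtx'],float);R=np.array(p['R']);t=np.array(p['t'])
    return cv2.projectPoints(np.array([X],float),cv2.Rodrigues(R)[0],t,K,np.array([p['k1'],0,0,0,0.]))[0][0,0]
E
python3 - <<'E'
from h import *
np.set_printoptions(precision=3,suppress=True)
Z=dict(gland_s_mid=.023,gland_m_mid=.027,gland_l_mid=.0315,gland_xl_mid=.036,mark1=.012,mark2=.012,mark3=.012,mark4=.012,stop_red=.012,terminal_mid=.02)
for c in('top','side'):
    snap(c,c+'0'); print(c,ray(c,(280,210)))
    for k,z in Z.items():
        for r in ctrl.place_of(c,k)[:5]: print(k,round(r['conf'],2),np.round(r['at']),atz(c,r['at'],z)[:2])
print(ctrl.observe())
E
```

```text
top (array([0.402, 0.011, 1.202]), array([ 0.102, -0.016, -0.995]))
gland_s_mid 0.54 [393. 243.] [ 0.434 -0.297]
gland_m_mid 0.6 [311. 230.] [ 0.469 -0.086]
gland_l_mid 0.7 [160. 236.] [0.46  0.299]
gland_xl_mid 0.8 [182. 276.] [0.359 0.242]
gland_xl_mid 0.69 [212. 208.] [0.529 0.165]
gland_xl_mid 0.57 [245. 202.] [0.544 0.082]
gland_xl_mid 0.54 [239. 244.] [0.437 0.098]
mark1 0.87 [301. 158.] [ 0.659 -0.065]
mark1 0.83 [236. 160.] [0.657 0.106]
mark1 0.71 [330. 159.] [ 0.657 -0.14 ]
mark1 0.6 [272. 160.] [0.658 0.012]
mark2 0.87 [301. 158.] [ 0.659 -0.065]
mark2 0.83 [236. 160.] [0.657 0.106]
mark2 0.71 [330. 159.] [ 0.657 -0.14 ]
mark2 0.6 [272. 160.] [0.658 0.012]
mark3 0.87 [301. 158.] [ 0.659 -0.065]
mark3 0.83 [236. 160.] [0.657 0.106]
mark3 0.71 [330. 159.] [ 0.657 -0.14 ]
mark3 0.6 [272. 160.] [0.658 0.012]
mark4 0.87 [301. 158.] [ 0.659 -0.065]
mark4 0.83 [236. 160.] [0.657 0.106]
mark4 0.71 [330. 159.] [ 0.657 -0.14 ]
mark4 0.6 [272. 160.] [0.658 0.012]
stop_red 0.59 [354. 160.] [ 0.653 -0.206]
terminal_mid 0.61 [281. 237.] [ 0.454 -0.009]
side (array([ 0.225, -0.447,  0.59
[... 782 characters left out ...]
9.] [0.656 0.028]
mark4 0.8 [342. 212.] [ 0.65  -0.058]
mark4 0.72 [370. 237.] [ 0.649 -0.142]
mark4 0.64 [297. 169.] [0.662 0.112]
mark4 0.56 [318. 189.] [0.656 0.028]
stop_red 0.5 [397. 256.] [ 0.657 -0.205]
terminal_mid 0.89 [247. 234.] [0.455 0.003]
{'t': 1.1, 'joints': array([ 1.204,  0.494,  1.345,  0.   ,  1.303, -0.095]), 'joint_vel': array([-0.   , -0.   ,  0.002,  0.001, -0.   ,  0.   ]), 'joint_torque': array([  0.003, -87.87 , -38.227,   0.071,   0.044,  -0.   ]), 'position': array([0.168, 0.602, 0.192]), 'tcp_rot': array([ 0.135,  0.991, -0.   , -0.   ]), 'wrist_force': array([-0.038, -0.202, -0.184]), 'torque': array([-0.019,  0.015,  0.058]), 'grip_width': 0.09115565677312289}
```

View pics/top0.png

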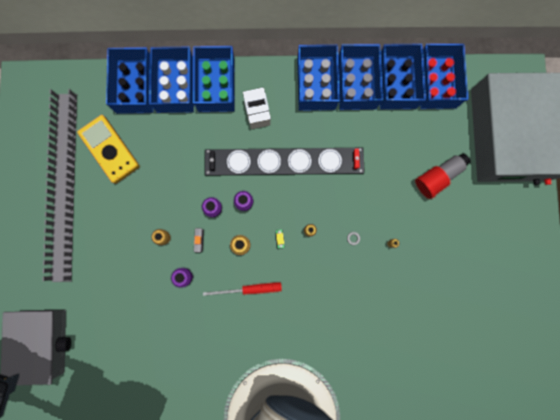

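View pics/side0.png

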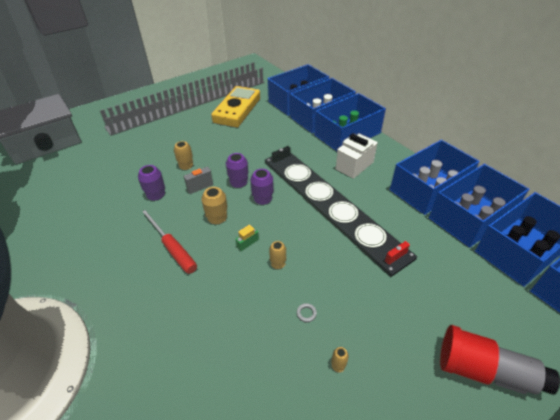

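The top view shows the brass glands at about l (160,237), xl (239,245), m (310,230) and s (394,243), with the purple look-alikes at (212,208), (243,201) and (181,278). The red stop is at (357,160), the -y end. The side view agrees. The order is therefore s→mark4, m→mark3, l→mark2, xl→mark1. I'll refine these positions by colour.

```bash
cat > m.py <<'E'
from h import *
np.set_printoptions(precision=4,suppress=True)
def blobs(cam,im,kind):
    hsv=cv2.cvtColor(im,cv2.COLOR_RGB2HSV)
    if kind=='mark': m=cv2.inRange(hsv,(0,0,170),(179,60,255))
    else: m=cv2.inRange(hsv,(8,90,50),(24,255,255)); m=cv2.morphologyEx(m,cv2.MORPH_CLOSE,np.ones((7,7)))
    n,_,st,c=cv2.connectedComponentsWithStats(m)
    return [(st[i,4],c[i],st[i,:4]) for i in range(1,n) if st[i,4]>20]
def near(cam,im,kind,X,tol=30):
    p=proj(cam,X); return min(blobs(cam,im,kind),key=lambda b:np.linalg.norm(b[1]-p))
E
python3 - <<'E'
from m import *
G=dict(s=(.433,-.295,.023),m=(.472,-.08,.027),l=(.459,.298,.0315),xl=(.434,.096,.036))
M={1:(.657,.108,.012),2:(.657,.02,.012),3:(.655,-.062,.012),4:(.655,-.141,.012)}
for c in('top','side'):
    im=cv2.imread(f'pics/{c}0.png')[:,:,::-1].copy()
    for D,k in((G,'brass'),(M,'mark')):
        for n,X in D.items():
            b=near(c,im,k,X); print(c,n,b[0],b[1],b[2],proj(c,X),atz(c,b[1],X[2])[:2])
E
```

```text
top s 75 [393.2    242.8533] [388 239  11   8] [392.82   242.8601] [ 0.433 -0.296]
top m 114 [309.7719 229.8684] [304 224  12  12] [308.8623 229.1464] [ 0.4701 -0.0823]
top l 224 [160.3482 236.7991] [152 229  18  16] [160.0656 236.8579] [0.4591 0.2973]
top xl 308 [239.7597 244.7273] [230 235  20  20] [239.7765 245.2675] [0.4354 0.096 ]
top 1 411 [238.2749 161.129 ] [227 150  23  23] [235.0579 160.3981] [0.6549 0.0996]
top 2 404 [268.6609 160.7475] [258 150  22  23] [268.5747 159.8479] [0.6546 0.0198]
top 3 406 [299.0714 160.4261] [288 150  23  22] [299.768  160.0953] [ 0.6541 -0.0601]
top 4 412 [329.6845 160.068 ] [319 149  23  23] [329.7336 159.6258] [ 0.6538 -0.1408]
side s 299 [339.3144 358.9365] [332 347  16  25] [340.6462 360.7667] [ 0.4332 -0.2918]
side m 358 [277.3603 254.3799] [270 242  16  27] [278.4615 254.4809] [ 0.4705 -0.0786]
side l 449 [185.412  157.6637] [175 142  27  34] [182.9542 155.3542] [0.4598 0.2862]
side xl 717 [214.378  204.5662] [202 187  25  37] [214.0642 205.9723] [0.4365 0.0993]
side 1 326 [297.2209 172.3436] [285 165  26  16] [296.2827 170.6853] [0.6551 0.1018]
side 2 381 [318.9291 190.895 ] [306 182  27  18] [320.1935 190.9126] [0.6548 0.0217]
side 3 464 [343.0603 211.6336] [329 202  29  20] [344.5093 212.4726] [ 0.6542 -0.0584]
side 4 557 [370.0862 234.9767] [355 224  31  23] [371.6112 235.4285] [ 0.6534 -0.1384]
```

>>> {"api": "play_rows", "payload": {
  "plan": [
    [[-36.3,-21.7,4.2],[0,0,74.5],-1],
    [[-36.3,-21.7,4.2],[0,0,74.5],-1],
    [[-36.3,-21.7,4.2],[0,0,74.5],-1],
    [[-36.3,-21.7,4.2],[0,0,74.5],-1],
    [[-36.3,-21.7,4.2],[0,0,74.5],-1],
    [[-36.3,-21.7,4.2],[0,0,74.5],-1],
    [[-36.3,-21.7,4.2],[0,0,74.5],-1],
    [[-36.3,-21.7,4.2],[0,0,74.5],-1],
    [[-36.3,-21.7,4.2],[0,0,74.5],-1],
    [[-36.3,-21.7,4.2],[0,0,74.5],-1],
    [[-36.3,-21.7,4.2],[0,0,74.5],-1],
    [[-36.3,-21.7,4.2],[0,0,74.5],-1]
  ]
}}

```text
t: 2.6
position: [0.4589, 0.296, 0.1504]
tcp_rot: [0.707, 0.707, 0.0, 0.0]
wrist_force: [0.0, 0.2, 0.0]
grip_width: 0.0913
```

>>> {"api": "play_rows", "payload": {
  "plan": [
    [[0,0,5],[0,0,0],-1],
    [[0,0.1,9],[0,0,0],-1],
    [[0,0.1,12],[0,0,0],-1],
    [[0,0.1,13.5],[0,0,0],-1],
    [[0,0.1,13.5],[0,0,0],-1],
    [[0,0.1,13.5],[0,0,0],1],
    [[0,0.1,13.5],[0,0,0],1],
    [[0,0.1,13.5],[0,0,0],1],
    [[0,0.1,13.5],[0,0,0],1],
    [[0,0.1,13.5],[0,0,0],1],
    [[0,0.1,13.5],[0,0,0],1],
    [[0,0.1,13.5],[0,0,0],1]
  ]
}}

```text
t: 4.1
position: [0.4601, 0.2955, 0.0153]
tcp_rot: [0.708, 0.707, -0.0, -0.0]
wrist_force: [-0.9, 0.3, 2.4]
grip_width: 0.0398
```

>>> {"api": "play_rows", "payload": {
  "plan": [
    [[0,0,-4],[0,0,0],1],
    [[0,0,-9],[0,0,0],1],
    [[0,0,-12],[0,0,0],1],
    [[-4,2.8,-12],[0,0,0],1],
    [[-8,5.7,-12],[0,0,0],1],
    [[-12,8.5,-12],[0,0,0],1],
    [[-16,11.4,-12],[0,0,0],1],
    [[-20,14.2,-12],[0,0,0],1],
    [[-24,17,-12],[0,0,0],1],
    [[-26.5,18.8,-12],[0,0,0],1],
    [[-27.5,19.5,-12],[0,0,0],1],
    [[-27.5,19.5,-12],[0,0,0],1]
  ]
}}

```text
t: 5.6
position: [0.6547, 0.0203, 0.135]
tcp_rot: [0.708, 0.706, -0.0, -0.0]
wrist_force: [0.6, 0.7, -1.6]
grip_width: 0.04
```

```bash
python3 - <<'E'
from m import *
o=ctrl.observe();print(o['position'],o['grip_width'],o['wrist_force'])
im,_=snap('side','side1');cv2.imwrite('pics/side1c.png',cv2.resize(im[60:340,150:480,::-1],None,fx=2,fy=2))
E
```

```text
[0.6547 0.0203 0.135 ] 0.039973608614784016 [ 0.6457  0.6801 -1.6372]
```

View pics/side1c.png

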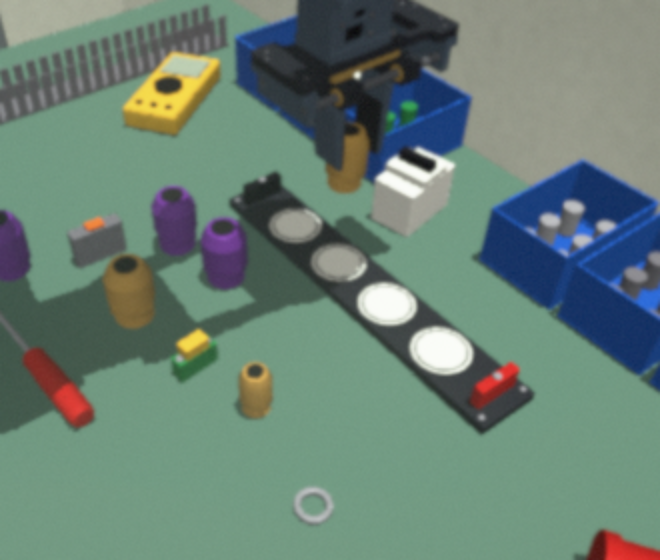

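The gland hangs upright between the fingers, at about (345,160) in the crop, above mark2. I'll lower it, release and rise.

>>> {"api": "play_rows", "payload": {
  "plan": [
    [[0,0,4],[0,0,0],1],
    [[0,0,8],[0,0,0],1],
    [[0,0,9.8],[0,0,0],1],
    [[0,0,10.6],[0,0,0],1],
    [[0,0,10.7],[0,0,0],1],
    [[0,0,10.7],[0,0,0],1],
    [[0,0,10.7],[0,0,0],-1],
    [[0,0,10.7],[0,0,0],-1],
    [[0,0,10.7],[0,0,0],-1],
    [[0,0,10.7],[0,0,0],-1],
    [[0,0,6],[0,0,0],-1],
    [[0,0,0],[0,0,0],-1]
  ]
}}

```text
t: 7.15
position: [0.6539, 0.0203, 0.1354]
tcp_rot: [0.708, 0.707, -0.001, -0.001]
wrist_force: [1.2, -0.2, 0.1]
grip_width: 0.091
```

>>> {"api": "play_rows", "payload": {
  "plan": [
    [[2.2,-5,0],[0,0,0],-1],
    [[4.4,-10.5,0],[0,0,0],-1],
    [[6.4,-16,0],[0,0,0],-1],
    [[7.5,-20.5,0],[0,0,0],-1],
    [[7.75,-21.8,0],[0,0,0],-1],
    [[7.75,-21.8,0],[0,0,0],-1],
    [[7.75,-21.8,0],[0,0,0],-1],
    [[7.75,-21.8,5],[0,0,0],-1],
    [[7.75,-21.8,9],[0,0,0],-1],
    [[7.75,-21.8,11.5],[0,0,0],-1],
    [[7.75,-21.8,11.5],[0,0,0],-1],
    [[7.75,-21.8,11.5],[0,0,0],1]
  ]
}}

```text
t: 8.65
position: [0.438, 0.098, 0.0209]
tcp_rot: [0.708, 0.707, 0.0, 0.0]
wrist_force: [0.5, 0.6, 0.6]
grip_width: 0.0841
```

>>> {"api": "play_rows", "payload": {
  "plan": [
    [[0,0,0],[0,0,0],1],
    [[0,0,0],[0,0,0],1],
    [[0,0,0],[0,0,0],1],
    [[0,0,0],[0,0,0],1],
    [[0,0,0],[0,0,0],1],
    [[0,0,-4],[0,0,0],1],
    [[0,0,-9],[0,0,0],1],
    [[0,0,-13],[0,0,0],1],
    [[0,0,-13],[0,0,0],1]
  ]
}}

```text
t: 9.78
position: [0.4386, 0.0983, 0.1526]
tcp_rot: [0.708, 0.707, 0.002, 0.002]
wrist_force: [0.5, 0.1, -4.0]
grip_width: 0.0487
```

>>> {"api": "play_rows", "payload": {
  "plan": [
    [[0,4,0],[0,0,0],1],
    [[0,8.5,0],[0,0,0],1],
    [[0,13,0],[0,0,0],1],
    [[0.2,17.5,0],[0,0,0],1],
    [[0.2,20.5,0],[0,0,0],1],
    [[0.2,21.8,0],[0,0,0],1],
    [[0.2,21.8,0],[0,0,0],1],
    [[0.2,21.8,0],[0,0,0],1]
  ]
}}

```text
t: 10.78
position: [0.6536, 0.0999, 0.1499]
tcp_rot: [0.708, 0.707, -0.001, -0.0]
wrist_force: [-0.5, 0.3, -3.0]
grip_width: 0.0483
```

>>> {"api": "play_rows", "payload": {
  "plan": [
    [[0,0.1,4],[0,0,0],1],
    [[0,0.1,8],[0,0,0],1],
    [[0,0.1,10.7],[0,0,0],1],
    [[0,0.1,11.5],[0,0,0],1],
    [[0,0.1,11.7],[0,0,0],1],
    [[0,0.1,11.7],[0,0,0],1],
    [[0,0.1,11.7],[0,0,0],-1],
    [[0,0.1,11.7],[0,0,0],-1],
    [[0,0.1,11.7],[0,0,0],-1],
    [[0,0.1,11.7],[0,0,0],-1],
    [[0,0.1,6],[0,0,0],-1],
    [[0,0.1,1],[0,0,0],-1]
  ]
}}

```text
t: 12.28
position: [0.6558, 0.0998, 0.1417]
tcp_rot: [0.708, 0.707, -0.0, -0.0]
wrist_force: [-0.3, 0.1, 0.1]
grip_width: 0.0914
```

>>> {"api": "play_rows", "payload": {
  "plan": [
    [[-4,-4,0],[0,0,0],-1],
    [[-8,-8,0],[0,0,0],-1],
    [[-12,-12.3,0],[0,0,0],-1],
    [[-16,-16.4,0],[0,0,0],-1],
    [[-18,-18.5,0],[0,0,0],-1],
    [[-18,-18.5,0],[0,0,0],-1],
    [[-18,-18.5,0],[0,0,0],-1],
    [[-18,-18.5,5],[0,0,0],-1],
    [[-18,-18.5,9],[0,0,0],-1],
    [[-18,-18.5,12],[0,0,0],-1],
    [[-18,-18.5,12.8],[0,0,0],-1],
    [[-18,-18.5,12.8],[0,0,0],1]
  ]
}}

```text
t: 13.78
position: [0.4711, -0.0796, 0.0124]
tcp_rot: [0.707, 0.707, -0.0, -0.0]
wrist_force: [0.3, -0.0, 0.7]
grip_width: 0.0834
```

>>> {"api": "play_rows", "payload": {
  "plan": [
    [[0,0,0],[0,0,0],1],
    [[0,0,0],[0,0,0],1],
    [[0,0,0],[0,0,0],1],
    [[0,0,0],[0,0,0],1],
    [[0,0,0],[0,0,0],1],
    [[0,0,0],[0,0,0],1],
    [[0,0,0],[0,0,0],1],
    [[0,0,-4],[0,0,0],1],
    [[0,0,-9],[0,0,0],1],
    [[0,0,-13],[0,0,0],1],
    [[0,0,-13],[0,0,0],1],
    [[0,0,-13],[0,0,0],1]
  ]
}}

```text
t: 15.28
position: [0.4703, -0.0798, 0.1417]
tcp_rot: [0.708, 0.707, -0.0, -0.0]
wrist_force: [-0.9, 0.5, -2.1]
grip_width: 0.0306
```

>>> {"api": "play_rows", "payload": {
  "plan": [
    [[0.5,4,0],[0,0,0],1],
    [[1,8.5,0],[0,0,0],1],
    [[1.5,13,0],[0,0,0],1],
    [[2.1,16.5,0],[0,0,0],1],
    [[2.1,18.4,0],[0,0,0],1],
    [[2.1,18.4,0],[0,0,0],1],
    [[2.1,18.4,0],[0,0,0],1],
    [[2.1,18.4,0],[0,0,0],1]
  ]
}}

```text
t: 16.27
position: [0.6538, -0.0592, 0.142]
tcp_rot: [0.708, 0.707, -0.0, -0.0]
wrist_force: [-0.1, -0.1, -0.8]
grip_width: 0.031
```

>>> {"api": "play_rows", "payload": {
  "plan": [
    [[0,0,4],[0,0,0],1],
    [[0,0,8],[0,0,0],1],
    [[0,0,10.7],[0,0,0],1],
    [[0,0,11.5],[0,0,0],1],
    [[0,0,11.7],[0,0,0],1],
    [[0,0,11.7],[0,0,0],1],
    [[0,0,11.7],[0,0,0],-1],
    [[0,0,11.7],[0,0,0],-1],
    [[0,0,11.7],[0,0,0],-1],
    [[0,0,11.7],[0,0,0],-1],
    [[0,0,6],[0,0,0],-1],
    [[0,0,0],[0,0,0],-1]
  ]
}}

```text
t: 17.77
position: [0.6541, -0.0591, 0.1431]
tcp_rot: [0.708, 0.707, -0.001, -0.001]
wrist_force: [0.4, -0.9, 0.9]
grip_width: 0.088
```

>>> {"api": "play_rows", "payload": {
  "plan": [
    [[-4,-4,0],[0,0,0],-1],
    [[-8,-8,0],[0,0,0],-1],
    [[-12,-12,0],[0,0,0],-1],
    [[-16,-15.5,0],[0,0,0],-1],
    [[-20,-19,0],[0,0,0],-1],
    [[-23,-21.6,0],[0,0,0],-1],
    [[-23.5,-22.1,0],[0,0,0],-1],
    [[-23.5,-22.1,0],[0,0,0],-1],
    [[-23.5,-22.1,5],[0,0,0],-1],
    [[-23.5,-22.1,9],[0,0,0],-1],
    [[-23.5,-22.1,12],[0,0,0],-1],
    [[-23.5,-22.1,13.3],[0,0,0],-1]
  ]
}}

```text
t: 19.27
position: [0.4337, -0.2925, 0.0079]
tcp_rot: [0.707, 0.707, -0.0, -0.001]
wrist_force: [0.1, -0.0, 0.1]
grip_width: 0.0913
```

>>> {"api": "play_rows", "payload": {
  "plan": [
    [[0,0,0],[0,0,0],-1],
    [[0,0,0],[0,0,0],1],
    [[0,0,0],[0,0,0],1],
    [[0,0,0],[0,0,0],1],
    [[0,0,0],[0,0,0],1],
    [[0,0,0],[0,0,0],1],
    [[0,0,0],[0,0,0],1],
    [[0,0,0],[0,0,0],1],
    [[0,0,0],[0,0,0],1],
    [[0,0,-4],[0,0,0],1],
    [[0,0,-9],[0,0,0],1],
    [[0,0,-12],[0,0,0],1]
  ]
}}

```text
t: 20.78
position: [0.4338, -0.2942, 0.1315]
tcp_rot: [0.708, 0.707, 0.0, 0.001]
wrist_force: [0.2, -0.1, -1.1]
grip_width: 0.022
```

>>> {"api": "play_rows", "payload": {
  "plan": [
    [[2.5,4,0],[0,0,0],1],
    [[5,8,0],[0,0,0],1],
    [[7.5,12,0],[0,0,0],1],
    [[10,16,0],[0,0,0],1],
    [[13,20,0],[0,0,0],1],
    [[15.4,22.1,0],[0,0,0],1],
    [[15.4,22.1,0],[0,0,0],1],
    [[15.4,22.1,0],[0,0,0],1],
    [[15.4,22.1,0],[0,0,0],1]
  ]
}}

```text
t: 21.9
position: [0.654, -0.1409, 0.1293]
tcp_rot: [0.708, 0.706, -0.0, -0.0]
wrist_force: [0.3, 0.2, -1.6]
grip_width: 0.0222
```

>>> {"api": "play_rows", "payload": {
  "plan": [
    [[0.1,0.1,4],[0,0,0],1],
    [[0.1,0.1,8],[0,0,0],1],
    [[0.1,0.1,10],[0,0,0],1],
    [[0.1,0.1,10.6],[0,0,0],1],
    [[0.1,0.1,10.7],[0,0,0],1],
    [[0.1,0.1,10.7],[0,0,0],1],
    [[0.1,0.1,10.7],[0,0,0],-1],
    [[0.1,0.1,10.7],[0,0,0],-1],
    [[0.1,0.1,10.7],[0,0,0],-1],
    [[0.1,0.1,10.7],[0,0,0],-1],
    [[0.1,0.1,6],[0,0,0],-1],
    [[0,0,-2],[0,0,0],-1]
  ]
}}

```text
t: 23.4
position: [0.6538, -0.1396, 0.1317]
tcp_rot: [0.708, 0.707, -0.001, -0.001]
wrist_force: [1.3, 0.1, 0.7]
grip_width: 0.0795
```

>>> {"api": "play_rows", "payload": {
  "plan": [
    [[-4,-5,-2],[0,0,0],-1],
    [[-8,-10,-2],[0,0,0],-1],
    [[-12,-15,-2],[0,0,0],-1],
    [[-16,-20,-2],[0,0,0],-1],
    [[-20,-25,-2],[0,0,0],-1],
    [[-20,-25,-2],[0,0,0],-1],
    [[-20,-25,-2],[0,0,0],-1]
  ]
}}

```text
t: 24.28
position: [0.4045, -0.3399, 0.1519]
tcp_rot: [0.708, 0.706, 0.0, 0.0]
wrist_force: [0.5, -0.5, -0.6]
grip_width: 0.0913
```

```bash
python3 - <<'E'
from m import *
G=dict(s=(.655,-.1397,.035),m=(.655,-.0592,.039),l=(.655,.0207,.0435),xl=(.655,.1005,.048))
for c in('top','side'):
    im,_=snap(c,c+'2')
    for n,X in G.items():
        b=near(c,im,'brass',X); print(c,n,b[0],b[1],atz(c,b[1],X[2])[:2]-X[:2])
    for r in ctrl.place_of(c,'terminal_mid')[:1]: print(r['at'],atz(c,r['at'],.02)[:2])
im=[cv2.imread(f'pics/{c}2.png')for c in('top','side')]
cv2.imwrite('pics/fin.png',np.vstack([cv2.resize(im[0][130:280,140:420],(560,300)),cv2.resize(im[1][130:280,150:430],(560,300))]))
E
```

```text
top s 56 [330.625  157.0179] [ 0.0019 -0.0009]
top m 107 [300.     157.4673] [ 0.0011 -0.0019]
top l 198 [268.3081 156.8182] [ 0.0031 -0.0004]
top xl 320 [237.9875 156.675 ] [ 0.0038 -0.003 ]
[281.0, 237.7] [ 0.4518 -0.0085]
side s 1115 [307.7632 168.0556] [0.0116 0.2175]
side m 1115 [307.7632 168.0556] [0.0085 0.1333]
side l 1115 [307.7632 168.0556] [0.0049 0.0491]
side xl 1115 [307.7632 168.0556] [ 0.0013 -0.0349]
[246.1, 234.1] [0.4529 0.0038]
```

View pics/fin.png

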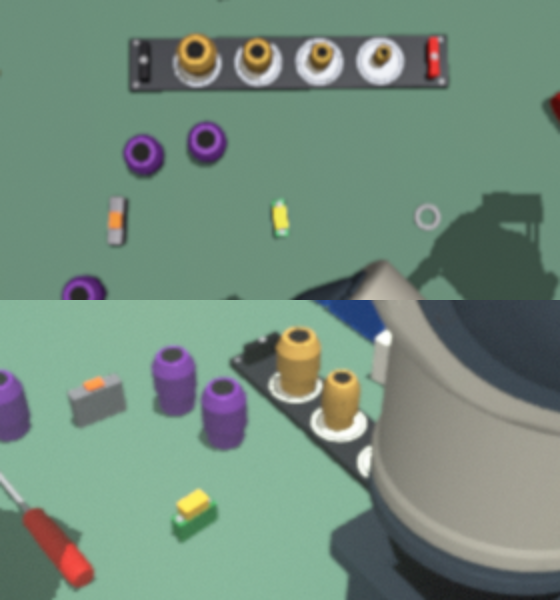

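All four glands stand upright on their marks in the right order, smallest by the red stop. By the top view each is within 5 mm of its mark. The terminal block hasn't moved. The arm hides the two smaller glands in the side view, and merged colour blobs make the side-view numbers there invalid.

```bash
python3 -c "
from station import ctrl
o=ctrl.observe();print(o['t'],o['wrist_force'],ctrl.close_job())"
```

```text
the job is handed in; nothing more can be done
24.475 [ 0.02926626 -1.06057936  0.13435295] None
```

All four brass glands are on the rail marks in size order: s on mark4 next to the red stop, m on mark3, l on mark2 and xl on mark1. I handed the job in at about 24.5 s, with the gripper open and well clear.

- **Position:** the last top-view check put every gland within about 5 mm of its mark centre, against the 14 mm allowed.
- **Terminal block:** both cameras found it within about 3 mm of where it was at the start.
- **Failed check:** the side-view check gave no usable numbers because the arm blocked it and the colour blobs merged. In that picture l and xl stand upright. For s and m I relied on the top view alone, where they look upright.

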